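# Shift the orbital shaker to third gear

### The job

The gear lever of the orbital shaker stands in slot two (near left). Without gripping it, push the knob with your fingertips into third: out to the cross channel, across to the right, then forward and fully home in the forward right slot marked with three dots, without running it into slot one or four or forcing it against the gate. Leave the cups on the shaker and the loose things around it standing where they are.

Things in the scene. Friction and masses are not known exactly. Their poses are not given: they have to be found in the camera images.
- shaker: Orbital shaker with a gear lever, fixed to the bench: white housing, black front panel. Origin: on the bench under the gear gate's centre; +x from its front to its back (forward, away from you), +y to its left, z up. In this frame (mm) the housing spans x -70 to 200, y +-100, 70 high; the platform with black mat x 72 to 192, top at z 90, its cups reach z 158.
- gate (a point): Centre of the gear gate, on top of its bright metal plate 116 x 116 mm, 110 mm above the bench. The H-shaped opening is 15 mm wide: a cross channel along shaker y at x 0, and four slots on y +22 (left) and -22 (right) ending at x +33 (forward) and -33 (near). Black dots number the slots: one forward left, two near left, three forward right, four near right.
- third_slot (a point): Point on the gate plate's top, in the forward right slot (three black dots), 7 mm before its forward end
- pivot (a point): Pivot of the gear lever inside the housing, 20 mm above the bench under the gate's centre; the knob's centre is 145 mm from it
- knob (a point): Centre of the square black gear knob with a red pad on each of four sides, 32 x 32 mm over the pads, 40 high, on a 10 mm steel stem (a round collar below). It tilts with the stem. Upright (neutral, mid-channel) its centre is 165 and its top 185 mm above the bench; it swings some 42 mm forward or back and 35 mm to either side.
- select (a joint): Sideways lever angle, rad, growing to the right (shaker -y): 0 mid-channel, about -0.25 in line with the left slots, +0.25 in line with the right slots, where the channel ends. The gate lets it change only while the lever is in the cross channel. Friction about 3 N at the knob; it stays where it is left.
- shift (a joint): Forward lever angle, rad, growing forward (shaker +x): 0 in the cross channel (free to cross within about +-0.03), about +0.29 at the end of a forward slot, -0.29 at the end of a near slot. Friction about 3 N at the knob; it stays where it is left. At the start the lever is in slot two: select about -0.25, shift -0.27 to -0.15.
- pad_front: Red pad on one side of the gear knob, 22 wide x 34 high x 4 thick mm: faces the person in front of the shaker; its outer face lies 16 mm before the knob's axis (shaker -x) while the lever is upright. Origin: centre of the pad
- pad_back: Red pad on one side of the gear knob, 22 wide x 34 high x 4 thick mm: faces the platform; outer face 16 mm behind the knob's axis (shaker +x) while the lever is upright. Origin: centre of the pad
- pad_left: Red pad on one side of the gear knob, 22 wide x 34 high x 4 thick mm: outer face 16 mm to the left of the knob's axis (shaker +y) while the lever is upright. Origin: centre of the pad
- pad_right: Red pad on one side of the gear knob, 22 wide x 34 high x 4 thick mm: outer face 16 mm to the right of the knob's axis (shaker -y) while the lever is upright. Origin: centre of the pad
- red_cup: specimen cup with red screw lid, 62 mm across, 68 high, standing on the shaker's platform (left side). Origin: centre of its underside
- yellow_cup: specimen cup with yellow screw lid, 62 mm across, 68 high, standing on the shaker's platform (right side). Origin: centre of its underside
- beaker: small clear beaker, 53 mm across, 70 high, on the bench to the right of the shaker. Origin: centre of its underside
- marker: marker pen lying on the bench near its front edge, to the left, 17 x 135 x 16 mm. Origin: centre of its underside
- dropper: brown dropper bottle with black rubber top, 33 mm across, 102 high, on the bench to the left of the shaker. Origin: centre of its underside

How it is judged (in metres and radians):
At the end, for the whole second after the job is handed in: The lever rests in slot three: select above 0.20 rad and shift above 0.255 rad (the slot ends at about 0.29), at rest (shift slower than 0.05 rad/s); neither cup, nor the beaker, dropper bottle or marker pen, is more than 15 mm from where it stood (value of joint select above 0.2 rad and value of joint shift above 0.255 rad and velocity of joint shift between -0.05 and 0.05 rad/s and distance of each of red_cup, yellow_cup, beaker, marker, dropper from where it was at the start of the episode below 0.015 m); the robot touches nothing.
It fails at once if the lever is run into slot one (forward left) (value of joint select below -0.1 rad and value of joint shift above 0.13 rad).
It fails at once if the lever is run into slot four (near right) (value of joint select above 0.1 rad and value of joint shift below -0.13 rad).
It fails at once if the gear knob is pinched: the fingers press on two opposite pads at once ((contact force between the fingers and pad_front above 1.5 N and contact force between the fingers and pad_back above 1.5 N) or (contact force between the fingers and pad_left above 1.5 N and contact force between the fingers and pad_right above 1.5 N)).
It fails at once if a pad of the gear knob is pushed with more than 60 N (contact force between the fingers and pad_front above 60 N or contact force between the fingers and pad_back above 60 N or contact force between the fingers and pad_left above 60 N or contact force between the fingers and pad_right above 60 N).
It fails at once if a cup, the beaker, the dropper bottle or the marker pen is shifted or lifted by more than 15 mm (distance of any of red_cup, yellow_cup, beaker, marker, dropper from where it was at the start of the episode above 0.015 m).
It also fails if it takes over 69 s, if anything falls off the work surface, if the arm or the gripper's body presses on something with over 40 N, if the wrist force passes 120 N, or if a joint passes its speed limit or range.

### The arm

A 6-joint arm with a two-finger parallel gripper is mounted at the origin on a cart in front of the work surface, level with it; the furniture and walls round the work are solid. World frame = base frame: x ahead of the robot, y to its left, z up, the work surface at z = 0. Lengths are in mm, angles in rad, forces in N, time in s.
With the tool pointing down it reaches from about 350 to 875 mm from the base axis. Payload 4.2 kg.
Tool frame: the origin (TCP) lies on the mounting face of the last link; the fingertips stand 173 mm ahead of it and the grasp point (between the pads) lies 155 mm ahead of it; z points along the fingers, y is the direction in which the jaws open and shut (so a half turn about z gives the same grasp; the last joint's range is limited). The gripper opens to 85 mm and grips with 20 to 120 N. Pads are 22 mm wide; open, the fingers measure 114 mm over their backs; the gripper's body (76 mm by 85 mm) begins 54 mm behind the grasp point. The pads swing forward as they close: fully open they stand 13 mm farther back than shut.
Start: joints at [1.512, 0.385, 0.008, 0, -1.194, -0.259], TCP at [195.266, 593.693, 404.712] pointing down, gripper open.
Joint ranges: [-3.14, 3.14], [-1.21, 2.06], [-1.07, 1.41], [-3.16, 2.05], [-2.99, -0.16], [-3.1, 3.1]. Speed limits (rad/s): [2.79, 2.79, 3.14, 3.14, 3.14, 3.14].

### API

Orientations are given as a unit quaternion [x, y, z, w].
In Python, from bench import arm gives the robot as it stands. The module is installed in compiled form; this text tells all that it offers.
- The arm moves only by the tool play_rows, never from a script. Its argument "moves" is a list of rows, each a list of 3 entries, a list of its own where there are three numbers: the shift along the world's x, y, z in units of 30 cm (1.0 is 30 cm), then the turn about the world's z in units of 30 degrees (1.0 is 30 degrees), then the gripper's target within -1 to 1 (shut at 1, half-way at 0, fully open at -1). In form: [[[x, y, z], turn, jaw], ...]. A call has 1 to 12 rows; each row is the pose to reach, as a shift and turn from the pose measured when the call began; what a row does not reach only later rows make up. A row lasts 1/8 s, in which the tool goes at most 62.5 mm and 10.7 degrees, less where a joint would pass 70% of its speed; a pose out of reach is approached as far as the arm can. A call with a number of a shift or a turn outside -1 to 1 is refused whole. A call with a gripper value outside its range is refused whole. The fingers move at their own pace and stop on an object; the grip force is fixed at half the most. Time passes only in rows, so rows that repeat a pose let the fingers close. It gives the time, the measured TCP pose, the force and the opening at its end, in the units of the state.
- arm.read_state(): the state, without advancing time (a new reading comes with each control period).
- arm.get_image(name): name is "side" or "top"; returns a dict with "pixels" (400x640x3 uint8, red, green, blue), "vfov" (degrees; the focal length in pixels is half the picture's height over the tangent of half this angle, whatever the lens; pixels are square), "cx", "cy" (the principal point, pixels), "xyz" and "rotation" of the camera in the world. Camera axes: x right, y up, looking along -z (the intrinsics and any distortion apply to the point x, -y, -z); pixel columns grow to the right and rows downward; lengths in mm; the calibration is good to about 2 mm. A picture is of the moment at which its call begins. There is no depth.
- arm.job_done(): hands the job in, once; it reports no verdict.
Trained networks look in a picture, given as the dict that the camera call returned (one of the last four; its "shot" number tells which), for a name from the list of things; names that differ only in an ending like _2 or _b are one class to them, and where a whole thing is asked for, a point or a joint stands for the part that bears it (a point fixed in the world has none). Each returns a list of dicts, best first, with "conf" (0 to 1); they miss things now and then, are a little off and sometimes report something else, mostly with a low value. They report only what shows in the picture. A call takes as long as a camera call.
- arm.look_for(name, picture): "centre" ([x, y, z] in mm, in world coordinates, good to about 4 mm: the middle of the surface that is visible of it).
The state is a dict: "clock": time; "joints": joint angles; "joint_vel": joint speeds; "joint_efforts": joint torques, N m; "position": TCP position; "ee_rot": TCP orientation; "contact_force": force on the tool from outside, world axes, zero at the start; "wrist_torque": the same for the moment, N m; "gripper_width": finger opening in mm.
Only numpy, scipy, OpenCV 4.12 (cv2) and the standard library are available. Lean on these libraries where they do the work, as an engineer would, in place of code of your own. Each camera call takes 0.05 s, during which the arm holds its last target.

## Working session

There is one attempt and no reset: what is moved stays moved. The work goes in short steps, Python scripts to look and compute and a tool call to move; the robot and the scene stay as the last step left them, time stands still between calls to the robot, and variables do not carry over. Pictures are saved under pics/ and viewed, and the job is handed in when it is done.

Besides the shell and the picture viewer there is one more tool, called as name([rows], argument=value, ...), one row to a line, values as JSON. play_rows: Moves the arm, as the interface text tells. Shifts and turns lie within -1 to 1; 1 stands for 30 cm of shift or 30 degrees of turn. Its arguments: {"type":"object","properties":{"moves":{"type":"array"}},"required":["moves"]}

```bash
mkdir -p pics
cat > h.py <<'E'
from bench import arm
import numpy as np, cv2
def shot(n,name):
    p=arm.get_image(n); cv2.imwrite(f'pics/{name}.png',cv2.cvtColor(p['pixels'],cv2.COLOR_RGB2BGR)); return p
E
python3 - <<'E'
from h import *
s=arm.read_state(); print(s)
for n in('side','top'):
    p=shot(n,n+'0'); print({k:v for k,v in p.items() if k!='pixels'})
    for t in ['shaker','gate','third_slot','knob','pad_front','pad_back','pad_left','pad_right','red_cup','yellow_cup','beaker','marker','dropper']:
        r=arm.look_for(t,p); print(t,[(np.round(d['centre'],1).tolist(),round(d['conf'],2)) for d in r[:2]])
E
```

```text
{'clock': 0.0, 'joints': array([ 1.51158706e+00,  3.85564141e-01,  6.63104861e-03, -4.86734650e-04,
       -1.19401457e+00, -2.58597718e-01]), 'joint_vel': array([-0.00215215, -0.00105729, -0.00137642,  0.00103562, -0.00043614,
        0.00037306]), 'joint_efforts': array([ 1.34973492e-03, -3.92293203e+01,  1.88402706e+01,  4.18639988e+00,
       -4.56616443e-03,  9.82123076e-07]), 'position': array([195.20707338, 593.51868237, 403.62045868]), 'ee_rot': array([ 9.87386576e-01, -1.58324167e-01, -1.18016151e-04,  1.09283905e-03]), 'contact_force': array([-0.97955925,  0.19862354, -0.38963321]), 'wrist_torque': array([0.01421712, 0.0027365 , 0.04362175]), 'gripper_width': 85.4894662968429}
{'vfov': 45.096893720922715, 'cx': 316.51525645508946, 'cy': 196.67589175921805, 'xyz': array([ 531.12049511, 1113.47684941,  832.46420277]), 'rotation': array([ 0.00115595,  0.50446088,  0.86341373, -0.00588419]), 'shot': 1}
shaker [([593.5, -191.2, 84.9], 0.59)]
gate [([587.6, -193.6, 88.8], 0.95)]
third_slot [([591.3, -191.5, 85.5], 0.83), ([413.5, 125.7, 49.1], 0.22)]
knob [([526.3, -209.5, 162.9]
[... 342 characters left out ...]
378.4, 234.6, 16.4], 0.51)]
dropper [([415.4, 126.5, 50.1], 0.85)]
{'vfov': 49.666690734224936, 'cx': 319.8347002763815, 'cy': 196.89430976947153, 'xyz': array([ 479.15873834, -109.59940455, 1594.10820934]), 'rotation': array([ 0.01923518, -0.01691742, -0.70577677,  0.70797102]), 'shot': 2}
shaker [([600.9, -244.1, 93.3], 0.73)]
gate [([597.6, -245.5, 87.7], 0.69), ([526.2, -216.6, 177.9], 0.52)]
third_slot [([599.6, -241.3, 85.7], 0.65)]
knob [([523.4, -217.1, 175.7], 0.66)]
pad_front []
pad_back []
pad_left []
pad_right []
red_cup [([686.7, -199.2, 156.7], 0.49)]
yellow_cup [([702.3, -297.5, 156.6], 0.57)]
beaker []
marker [([373.9, 229.8, 8.9], 0.6)]
dropper [([413.1, 110.2, 59.1], 0.67)]
```

Run:
```python
import cv2
a=cv2.imread('pics/top0.png'); print(a.shape)
cv2.imwrite('pics/top0c.png',cv2.resize(a[200:400,120:400],None,fx=1,fy=1))
```

```text
(400, 640, 3)
```

View pics/side0.png

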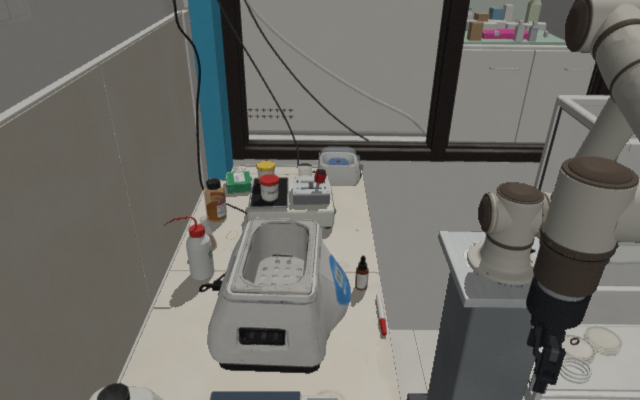

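View pics/top0.png

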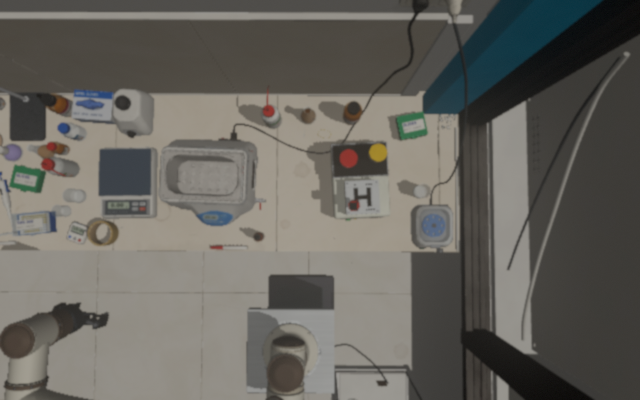

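Run:
```python
import cv2
a=cv2.imread('pics/top0.png')
cv2.imwrite('pics/top0c.png',cv2.resize(a[135:225,320:400],None,fx=6.5,fy=6.5,interpolation=cv2.INTER_CUBIC))
a=cv2.imread('pics/side0.png')
cv2.imwrite('pics/side0c.png',cv2.resize(a[155:235,235:345],None,fx=7,fy=7,interpolation=cv2.INTER_CUBIC))
```

```text
(no output)
```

View pics/top0c.png

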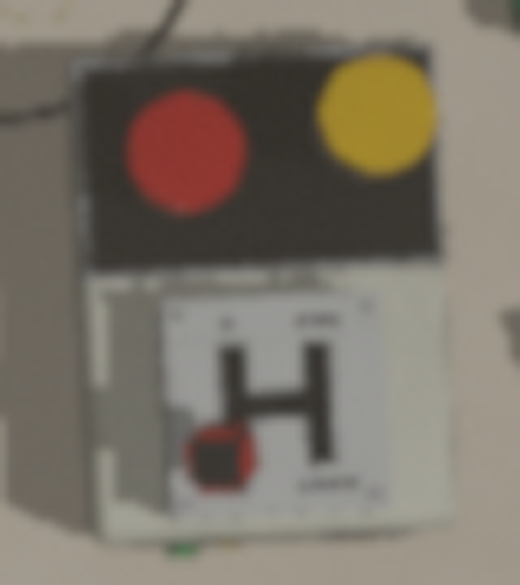

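View pics/side0c.png

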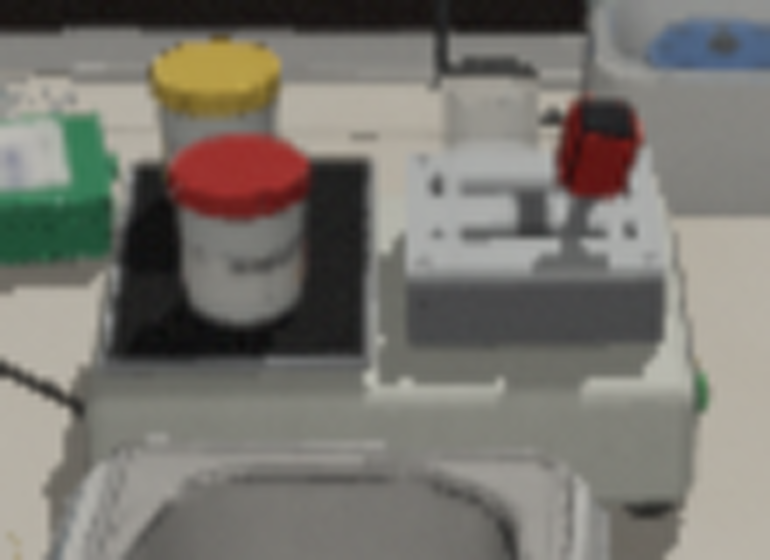

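```bash
cat >> h.py <<'E'
from scipy.spatial.transform import Rotation as R
from scipy.optimize import least_squares
def proj(p,X):
    X=np.atleast_2d(X); f=200/np.tan(np.radians(p['vfov'])/2)
    c=R.from_quat(p['rotation']).inv().apply(X-p['xyz'])
    return np.c_[p['cx']+f*c[:,0]/-c[:,2], p['cy']-f*c[:,1]/-c[:,2]]
def ray(p,uv,z):
    f=200/np.tan(np.radians(p['vfov'])/2)
    d=R.from_quat(p['rotation']).apply([(uv[0]-p['cx'])/f,-(uv[1]-p['cy'])/f,-1])
    return p['xyz']+d*(z-p['xyz'][2])/d[2]
def sh(P,x,y,yaw):
    P=np.atleast_2d(P); c,s=np.cos(yaw),np.sin(yaw)
    return np.c_[x+c*P[:,0]-s*P[:,1],y+s*P[:,0]+c*P[:,1],P[:,2]]
E
python3 - <<'E'
from h import *
T=shot('top','top1');S=shot('side','side1')
tuv=np.array([(162,298),(380,290),(388,505),(168,515),(275,404)])/6.5+[320,135]
tP=np.array([(58,58,110),(58,-58,110),(-58,-58,110),(-58,58,110),(0,0,110)],float)
suv=np.array([(408,272),(663,275),(418,152)])/7+[235,155]
sP=np.array([(58,58,110),(-58,58,110),(58,-58,110)],float)
for uv,P,p in((tuv,tP,T),(suv,sP,S)):
    r=least_squares(lambda q:(proj(p,sh(P,*q))-uv).ravel(),[590,-240,0]); print(r.x,np.round(r.fun,1))
r=least_squares(lambda q:np.r_[(proj(T,sh(tP,*q))-tuv).ravel(),(proj(S,sh(sP,*q))-suv).ravel()],[590,-240,0]); print(r.x,np.round(r.fun,1))
print(ray(T,np.array((215,465))/6.5+[320,135],180))
print(ray(S,np.array((610,118))/7+[235,155],180))
c=R.from_quat(arm.read_state()['ee_rot']).as_matrix(); print(c)
for t,p in (('gate',T),('gate',S),('knob',T),('knob',S),('red_cup',T),('red_cup',S),('yellow_cup',T),('yellow_cup',S),('beaker',T),('dropper',T)):
    print(t,[np.round(d['centre']).tolist() for d in arm.look_for(t,p)[:2]])
E
```

```text
[ 5.55594363e+02 -2.50392358e+02  3.73488076e-02] [-0.2 -0.2 -0.  -0.1  0.1  0.5  0.2  0.1 -0.1 -0.3]
[ 5.52257134e+02 -2.42405780e+02 -4.70442884e-03] [-0.6 -0.1  0.6  0.  -0.  -0. ]
[ 5.54560824e+02 -2.49390115e+02  2.93799382e-02] [-0.3 -0.  -0.2  0.3 -0.3  0.9 -0.3  0.3 -0.4  0.  -0.6 -0.9  0.4 -1.4
 -1.2 -0.7]
[ 520.25635949 -213.70999045  180.        ]
[ 520.65028971 -197.9053684   180.        ]
[[ 9.49929288e-01 -3.12464954e-01 -7.21601080e-06]
 [-3.12464954e-01 -9.49929285e-01 -8.02299075e-05]
 [ 1.82143344e-05  7.84674894e-05 -9.99999997e-01]]
gate [[597.0, -245.0, 88.0]]
gate [[589.0, -195.0, 87.0]]
knob [[524.0, -216.0, 177.0]]
knob [[529.0, -206.0, 167.0], [592.0, -193.0, 88.0]]
red_cup [[680.0, -198.0, 156.0]]
red_cup [[684.0, -178.0, 139.0], [415.0, 126.0, 51.0]]
yellow_cup [[704.0, -299.0, 157.0]]
yellow_cup [[704.0, -283.0, 156.0]]
beaker [[582.0, -472.0, 23.0]]
dropper [[413.0, 111.0, 59.0]]
```

play_rows([
  [[0.34,-0.95,0.1],0.67,1],
  [[0.34,-0.95,0.1],0.67,1],
  [[0.34,-0.95,0.1],0.67,1],
  [[0.34,-0.95,0.1],0.67,1],
  [[0.34,-0.95,0.1],0.67,1],
  [[0.34,-0.95,0.1],0.67,1],
  [[0.34,-0.95,0.1],0.67,1],
])

```text
clock: 2.88
position: [297.4, 308.7, 435.1]
ee_rot: [1.0, 0.016, 0.0, -0.001]
contact_force: [-0.2, 0.1, 0.0]
gripper_width: 0.0
```

play_rows([
  [[0.34,-0.95,0],0,1],
  [[0.34,-0.95,0],0,1],
  [[0.34,-0.95,0],0,1],
  [[0.34,-0.95,0],0,1],
  [[0.34,-0.95,0],0,1],
  [[0.34,-0.95,0],0,1],
  [[0.34,-0.95,0],0,1],
])

```text
clock: 3.75
position: [399.8, 24.5, 434.7]
ee_rot: [1.0, 0.016, -0.0, -0.001]
contact_force: [-0.0, -0.2, -0.0]
gripper_width: -0.2
```

play_rows([
  [[0.18,-0.8,0],0,1],
  [[0.18,-0.8,0],0,1],
  [[0.18,-0.8,0],0,1],
  [[0.18,-0.8,0],0,1],
  [[0.18,-0.8,0],0,1],
  [[0.18,-0.8,0],0,1],
])

```text
clock: 4.5
position: [454.5, -214.0, 434.3]
ee_rot: [1.0, 0.018, -0.001, -0.001]
contact_force: [-0.2, 0.2, 0.1]
gripper_width: -0.1
```

play_rows([
  [[0,0,-0.2],0,1],
  [[0,0,-0.39],0,1],
  [[0,0,-0.39],0,1],
  [[0,0,-0.39],0,1],
])

```text
clock: 5.0
position: [455.9, -213.0, 319.7]
ee_rot: [1.0, 0.019, 0.001, 0.0]
contact_force: [-0.0, 0.1, 0.0]
gripper_width: 0.2
```

Run:
```python
from h import *
T=shot('top','top2');S=shot('side','side2')
a=cv2.imread('pics/top2.png')[150:250,310:410];b=cv2.imread('pics/side2.png')[135:235,250:370]
a=cv2.resize(a,(400,400),interpolation=2);b=cv2.resize(b,(480,400),interpolation=2)
cv2.imwrite('pics/c2.png',cv2.resize(np.hstack([a,b]),(800,364)))
```

```text
(no output)
```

View pics/c2.png

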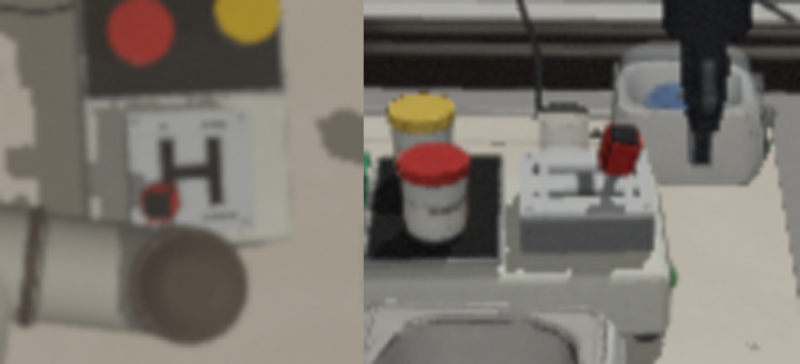

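play_rows([
  [[0.04,0,0],0,1],
  [[0.07,0,0],0,1],
  [[0.08,0,0],0,1],
  [[0.09,0,0],0,1],
  [[0.1,0,0],0,1],
  [[0.11,0,0],0,1],
  [[0.12,0,0],0,1],
  [[0.12,0,0],0,1],
])

```text
clock: 6.1
position: [491.9, -213.5, 320.2]
ee_rot: [1.0, 0.019, 0.002, -0.0]
contact_force: [0.4, 0.5, 0.2]
gripper_width: -0.3
```

play_rows([
  [[0.01,0,0],0,1],
  [[0.02,0,0],0,1],
  [[0.02,0,0],0,1],
])

```text
clock: 6.48
position: [497.5, -213.5, 320.1]
ee_rot: [1.0, 0.019, 0.001, -0.0]
contact_force: [-3.5, 0.2, 2.0]
gripper_width: -0.1
```

play_rows([
  [[0.01,0,0],0,1],
  [[0.02,0,0],0,1],
  [[0.02,0,0],0,1],
])

```text
clock: 6.85
position: [503.8, -213.5, 320.1]
ee_rot: [1.0, 0.019, 0.002, -0.0]
contact_force: [-2.7, 1.0, 1.4]
gripper_width: -0.0
```

play_rows([
  [[0.01,0,0],0,1],
  [[0.02,0,0],0,1],
  [[0.03,0,0],0,1],
  [[0.04,0,0],0,1],
  [[0.04,0,0],0,1],
])

```text
clock: 7.48
position: [516.2, -213.5, 320.0]
ee_rot: [1.0, 0.019, 0.002, -0.0]
contact_force: [-1.8, 1.0, 0.2]
gripper_width: 0.4
```

```bash
cat >> h.py <<'E'
def two(name):
    T=shot('top','t'+name);S=shot('side','s'+name)
    a=cv2.imread(f'pics/t{name}.png')[160:220,335:395];b=cv2.imread(f'pics/s{name}.png')[155:215,285:345]
    cv2.imwrite(f'pics/c{name}.png',np.hstack([cv2.resize(a,(400,400),interpolation=2),cv2.resize(b,(400,400),interpolation=2)]))
    return T,S
E
python3 -c "
from h import *
two('3')"
```

```text
(no output)
```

View pics/c3.png

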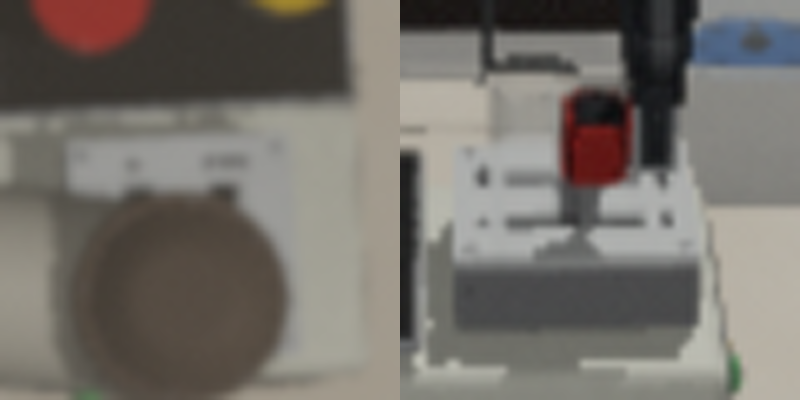

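```bash
cat >> h.py <<'E'
def kn(P,sel,shf):
    # lever frame -> shaker frame
    m=R.from_euler('x',sel).as_matrix()  # sel>0 -> -y
    m=R.from_euler('y',shf).as_matrix()@m
    return (m@(np.atleast_2d(P)+[0,0,145]).T).T+[0,0,20]
E
python3 - <<'E'
from h import *
S=arm.get_image('side')
b=cv2.imread('pics/s3.png')[155:215,285:345]; b=cv2.resize(b,(600,600),interpolation=2)
g=(552.3,-242.4,-0.005)
P=[(-11,16,-17),(11,16,-17),(11,16,17),(-11,16,17)]
K=[(-14,-14,20),(14,-14,20),(14,14,20),(-14,14,20)]
out=[]
for s in(0,-.04,-.08):
    c=b.copy()
    for Q in (kn(P,-.25,s),kn(K,-.25,s),[(58,58,110),(58,-58,110),(-58,-58,110),(-58,58,110)]):
        uv=((proj(S,sh(Q,*g))-[285,155]+.5)*10).astype(int)
        cv2.polylines(c,[uv],True,(0,255,0),1)
    out.append(c[0:450,150:410])
cv2.imwrite('pics/o3.png',np.hstack(out))
E
```

```text
(no output)
```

View pics/o3.png

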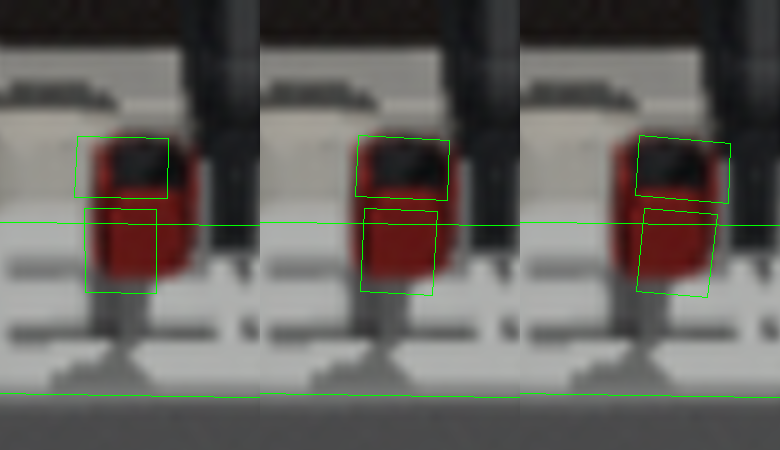

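play_rows([
  [[0.01,0,0],0,1],
  [[0.02,0,0],0,1],
  [[0.025,0,0],0,1],
  [[0.025,0,0],0,1],
])

```text
clock: 8.12
position: [523.6, -213.5, 320.0]
ee_rot: [1.0, 0.019, 0.002, -0.0]
contact_force: [-1.8, 0.8, 0.7]
gripper_width: -0.0
```

play_rows([
  [[-0.1,0,0],0,1],
  [[-0.25,0,0],0,1],
  [[-0.35,0,0.2],0,1],
  [[-0.35,0,0.2],0,1],
  [[-0.35,0,0.2],0,1],
])

```text
clock: 8.75
position: [418.9, -213.5, 380.6]
ee_rot: [1.0, 0.018, 0.004, 0.0]
contact_force: [-0.2, 0.7, -0.9]
gripper_width: -0.1
```

```bash
cat >> h.py <<'E'
def over(name,sels,g=(552.3,-242.4,-0.005),gt=(555.6,-250.4,.037)):
    T=shot('top','t'+name);S=shot('side','s'+name)
    P=[(-11,16,-17),(11,16,-17),(11,16,17),(-11,16,17)]
    K=[(-14,-14,20),(14,-14,20),(14,14,20),(-14,14,20)]
    rows=[]
    for p,f,o,gg in((S,'s',(285,155),g),(T,'t',(340,175),gt)):
        b=cv2.resize(cv2.imread(f'pics/{f}{name}.png')[o[1]:o[1]+40,o[0]:o[0]+50],(500,400),interpolation=2) if f=='t' else cv2.resize(cv2.imread(f'pics/{f}{name}.png')[o[1]:o[1]+40,o[0]:o[0]+60],(600,400),interpolation=2)
        r=[]
        for sel,s in sels:
            c=b.copy()
            Q=[kn(K,sel,s),np.array([(58,58,110),(58,-58,110),(-58,-58,110),(-58,58,110)])]
            if f=='s': Q.append(kn(P,sel,s))
            for q in Q:
                uv=((proj(p,sh(q,*gg))-o+.5)*10).astype(int); cv2.polylines(c,[uv],True,(0,255,0),1)
            r.append(c if f=='t' else c[:,100:])
        rows.append(np.hstack(r))
    im=np.vstack(rows); k=min(1,800/im.shape[1],600/im.shape[0])
    cv2.imwrite(f'pics/o{name}.png',cv2.resize(im,None,fx=k,fy=k,interpolation=cv2.INTER_AREA))
E
python3 -c "
from h import *
over('4',[(-.25,0),(-.25,-.03)])"
```

```text
(no output)
```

View pics/o4.png

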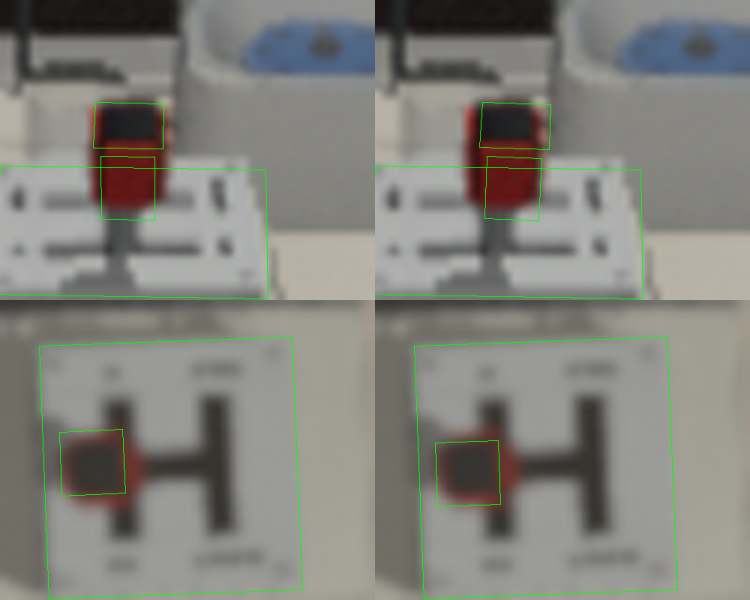

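play_rows([
  [[0,0.245,0.03],0,1],
  [[0,0.245,0.03],0,1],
  [[0.2,0.245,0.03],0,1],
  [[0.438,0.245,0.03],0,1],
  [[0.438,0.245,0.03],0,1],
  [[0.438,0.245,0.03],0,1],
  [[0.438,0.245,-0.1],0,1],
  [[0.438,0.245,-0.205],0,1],
  [[0.438,0.245,-0.205],0,1],
  [[0.438,0.245,-0.205],0,1],
])

```text
clock: 10.1
position: [550.4, -140.1, 319.2]
ee_rot: [1.0, 0.019, 0.003, 0.0]
contact_force: [0.5, -0.4, 0.3]
gripper_width: -0.4
```

```bash
python3 -c "
from h import *
over('5',[(-.25,-0.01)])"
```

```text
(no output)
```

View pics/o5.png

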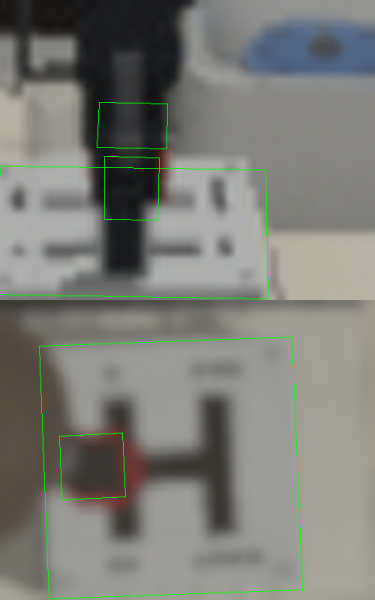

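play_rows([
  [[0.001,-0.03,0],0,1],
  [[0.002,-0.06,0],0,1],
  [[0.003,-0.08,0],0,1],
  [[0.004,-0.1,0],0,1],
  [[0.004,-0.12,0],0,1],
  [[0.005,-0.14,0],0,1],
  [[0.005,-0.14,0],0,1],
])

```text
clock: 11.08
position: [552.2, -182.4, 319.5]
ee_rot: [1.0, 0.018, 0.003, -0.0]
contact_force: [-0.1, -0.9, 0.3]
gripper_width: 0.2
```

play_rows([
  [[0.001,-0.015,0],0,1],
  [[0.001,-0.03,0],0,1],
  [[0.001,-0.03,0],0,1],
])

```text
clock: 11.45
position: [552.6, -191.4, 319.8]
ee_rot: [1.0, 0.018, 0.004, -0.0]
contact_force: [0.2, 2.9, 1.7]
gripper_width: -0.2
```

play_rows([
  [[0.001,-0.015,0],0,1],
  [[0.001,-0.03,0],0,1],
  [[0.002,-0.045,0],0,1],
  [[0.002,-0.06,0],0,1],
  [[0.002,-0.06,0],0,1],
])

```text
clock: 12.08
position: [553.2, -209.9, 319.7]
ee_rot: [1.0, 0.018, 0.004, -0.0]
contact_force: [1.2, 2.1, 1.5]
gripper_width: -0.1
```

```bash
python3 -c "
from h import *
over('6',[(-.12,-0.01)])"
```

```text
(no output)
```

View pics/o6.png

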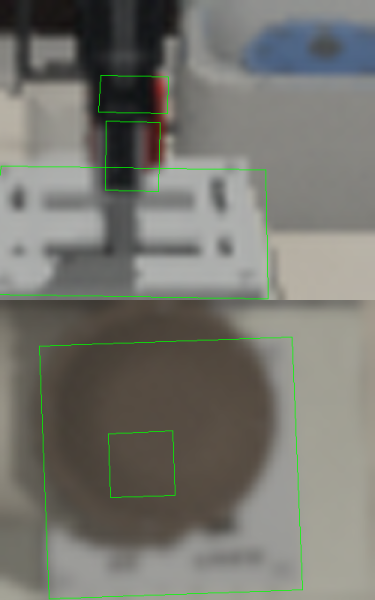

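play_rows([
  [[0.001,-0.015,0],0,1],
  [[0.001,-0.03,0],0,1],
  [[0.002,-0.045,0],0,1],
  [[0.002,-0.06,0],0,1],
  [[0.003,-0.075,0],0,1],
  [[0.003,-0.09,0],0,1],
  [[0.003,-0.09,0],0,1],
])

```text
clock: 13.05
position: [554.1, -237.1, 319.5]
ee_rot: [1.0, 0.018, 0.004, 0.0]
contact_force: [0.9, 1.7, 2.0]
gripper_width: 0.2
```

play_rows([
  [[0,-0.01,0],0,1],
  [[0,-0.02,0],0,1],
  [[0,-0.02,0],0,1],
])

```text
clock: 13.42
position: [554.1, -243.3, 319.4]
ee_rot: [1.0, 0.018, 0.004, 0.0]
contact_force: [1.1, 1.4, 1.9]
gripper_width: 0.1
```

```bash
python3 -c "
from h import *
over('7',[(.15,-0.01),(.2,-.01)])"
```

```text
(no output)
```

View pics/o7.png

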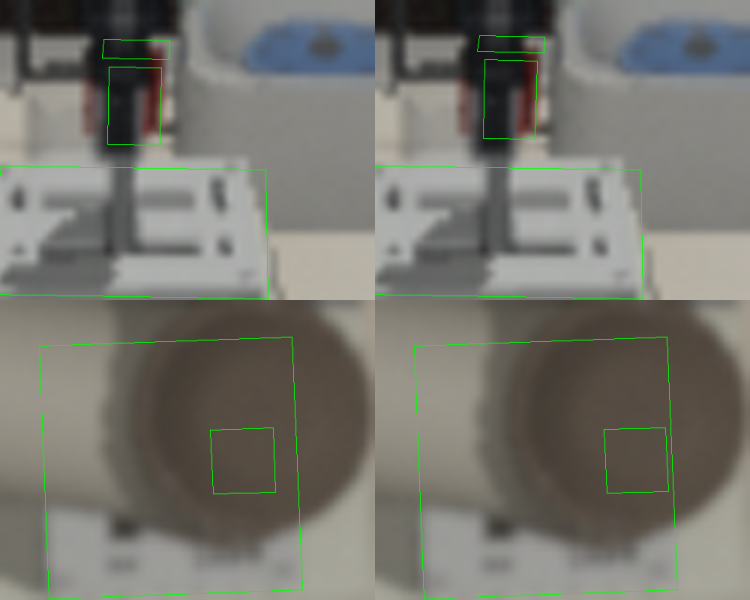

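play_rows([
  [[0,-0.01,0],0,1],
  [[0,-0.02,0],0,1],
  [[0,-0.02,0],0,1],
])

```text
clock: 13.9
position: [554.1, -249.4, 319.2]
ee_rot: [1.0, 0.018, 0.004, 0.0]
contact_force: [1.8, 2.0, -0.3]
gripper_width: 0.1
```

play_rows([
  [[0,-0.008,0],0,1],
  [[0,-0.008,0],0,1],
])

```text
clock: 14.15
position: [554.1, -251.9, 319.0]
ee_rot: [1.0, 0.018, 0.004, -0.0]
contact_force: [1.1, 2.7, -0.7]
gripper_width: -0.1
```

play_rows([
  [[0,-0.008,0],0,1],
  [[0,-0.008,0],0,1],
])

```text
clock: 14.4
position: [554.0, -254.5, 318.9]
ee_rot: [1.0, 0.018, 0.003, -0.0]
contact_force: [2.0, 1.5, -0.6]
gripper_width: -0.3
```

play_rows([
  [[0,-0.007,0],0,1],
  [[0,-0.007,0],0,1],
])

```text
clock: 14.65
position: [553.9, -256.8, 318.8]
ee_rot: [1.0, 0.017, 0.003, -0.0]
contact_force: [0.7, 2.1, -0.4]
gripper_width: -0.1
```

play_rows([
  [[0,-0.006,0],0,1],
  [[0,-0.006,0],0,1],
])

```text
clock: 14.9
position: [553.8, -258.7, 318.7]
ee_rot: [1.0, 0.017, 0.003, -0.0]
contact_force: [1.0, 3.2, -0.6]
gripper_width: -0.3
```

play_rows([
  [[0,0.1,0],0,1],
  [[0,0.25,0],0,1],
  [[0,0.4,0.1],0,1],
  [[0,0.4,0.2],0,1],
  [[0,0.4,0.2],0,1],
  [[0,0.4,0.2],0,1],
])

```text
clock: 15.65
position: [553.3, -139.1, 378.3]
ee_rot: [1.0, 0.017, 0.003, -0.0]
contact_force: [-0.6, -0.4, -0.1]
gripper_width: -0.0
```

```bash
python3 -c "
from h import *
over('8',[(.22,0),(.25,-.02)])"
```

```text
(no output)
```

View pics/o8.png

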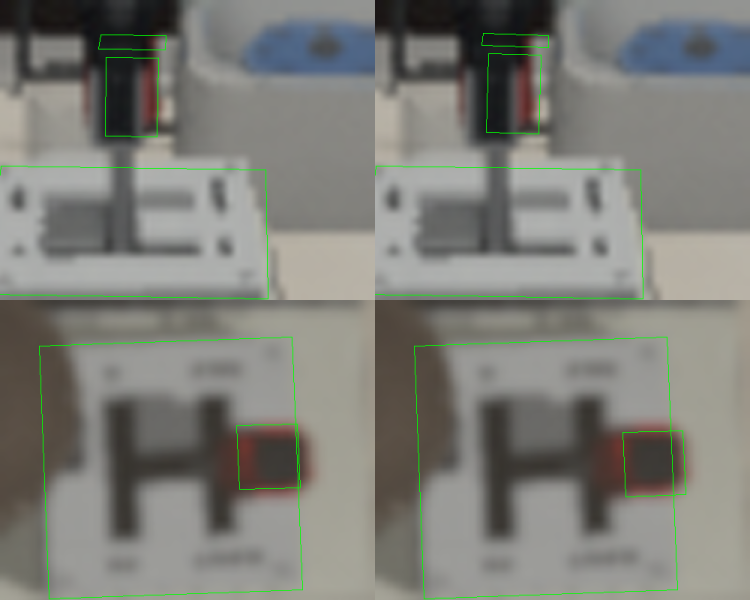

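play_rows([
  [[-0.2,0,0.08],0,1],
  [[-0.29,0,0.08],0,1],
  [[-0.29,0,0.08],0,1],
  [[-0.29,-0.2,0.08],0,1],
  [[-0.29,-0.4,0.08],0,1],
  [[-0.29,-0.5,0.05],0,1],
  [[-0.29,-0.5,0.05],0,1],
  [[-0.29,-0.5,-0.1],0,1],
  [[-0.29,-0.5,-0.2],0,1],
  [[-0.29,-0.5,-0.2],0,1],
  [[-0.29,-0.5,-0.2],0,1],
])

```text
clock: 17.12
position: [467.3, -289.0, 318.8]
ee_rot: [1.0, 0.017, 0.003, 0.001]
contact_force: [0.5, -0.2, 0.1]
gripper_width: -0.2
```

play_rows([
  [[0.05,0.001,0],0,1],
  [[0.1,0.002,0],0,1],
  [[0.13,0.003,0],0,1],
  [[0.15,0.004,0],0,1],
  [[0.16,0.004,0],0,1],
  [[0.17,0.005,0],0,1],
  [[0.18,0.005,0],0,1],
  [[0.19,0.006,0],0,1],
  [[0.19,0.006,0],0,1],
])

```text
clock: 18.25
position: [524.5, -287.2, 318.8]
ee_rot: [1.0, 0.018, 0.003, 0.001]
contact_force: [-1.2, 0.9, 0.7]
gripper_width: -0.1
```

play_rows([
  [[0.01,0,0],0,1],
  [[0.02,0.001,0],0,1],
  [[0.03,0.001,0],0,1],
  [[0.04,0.001,0],0,1],
  [[0.05,0.002,0],0,1],
  [[0.05,0.002,0],0,1],
])

```text
clock: 19.0
position: [539.8, -286.6, 318.8]
ee_rot: [1.0, 0.018, 0.003, 0.001]
contact_force: [-2.1, -0.2, 1.7]
gripper_width: 0.5
```

play_rows([
  [[0.01,0,0],0,1],
  [[0.02,0.001,0],0,1],
  [[0.03,0.001,0],0,1],
  [[0.04,0.001,0],0,1],
  [[0.04,0.001,0],0,1],
])

```text
clock: 19.62
position: [552.1, -286.2, 318.6]
ee_rot: [1.0, 0.018, 0.003, 0.001]
contact_force: [-1.5, 1.2, 0.8]
gripper_width: -0.1
```

```bash
python3 -c "
from h import *
over('9',[(.25,.15),(.25,.2)])"
```

```text
(no output)
```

View pics/o9.png

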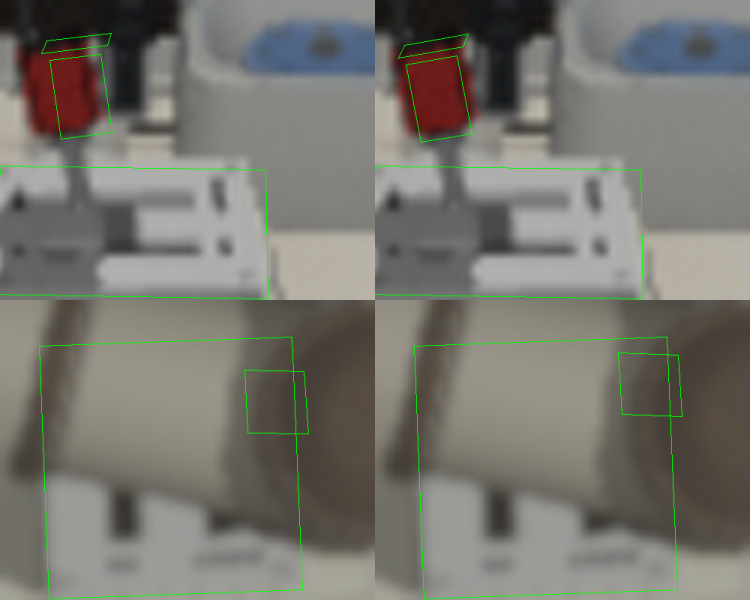

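play_rows([
  [[0.01,0,0],0,1],
  [[0.02,0.001,0],0,1],
  [[0.02,0.001,0],0,1],
])

```text
clock: 20.1
position: [558.1, -285.8, 318.3]
ee_rot: [1.0, 0.018, 0.003, 0.0]
contact_force: [-1.9, 0.4, 0.1]
gripper_width: 0.2
```

play_rows([
  [[0.007,0,0],0,1],
  [[0.007,0,0],0,1],
])

```text
clock: 20.35
position: [560.3, -285.7, 318.1]
ee_rot: [1.0, 0.018, 0.003, 0.0]
contact_force: [-2.5, 0.6, 0.1]
gripper_width: -0.1
```

play_rows([
  [[0.005,0,0],0,1],
  [[0.005,0,0],0,1],
])

```text
clock: 20.6
position: [561.9, -285.7, 317.9]
ee_rot: [1.0, 0.018, 0.003, 0.0]
contact_force: [-2.4, 0.8, 0.2]
gripper_width: -0.1
```

play_rows([
  [[0.005,0,0],0,1],
  [[0.005,0,0],0,1],
])

```text
clock: 20.85
position: [563.4, -285.6, 317.8]
ee_rot: [1.0, 0.018, 0.003, 0.0]
contact_force: [-1.9, 1.7, -0.5]
gripper_width: 0.1
```

play_rows([
  [[0.003,0,0],0,1],
  [[0.003,0,0],0,1],
])

```text
clock: 21.1
position: [564.3, -285.6, 317.7]
ee_rot: [1.0, 0.018, 0.003, 0.0]
contact_force: [-2.7, 1.2, -0.6]
gripper_width: 0.0
```

```bash
python3 -c "
from h import *
over('10',[(.25,.255),(.25,.29)])"
```

```text
(no output)
```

View pics/o10.png

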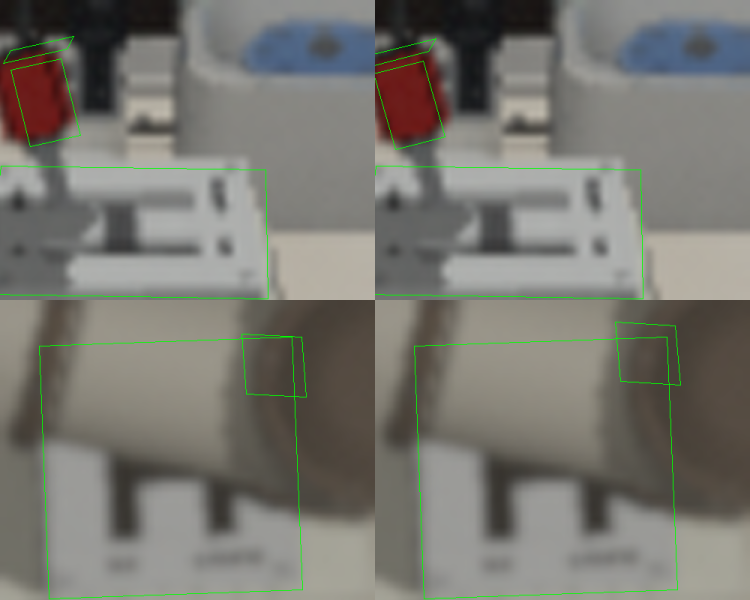

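play_rows([
  [[0.003,0,0],0,1],
  [[0.003,0,0],0,1],
])

```text
clock: 21.45
position: [565.2, -285.6, 317.6]
ee_rot: [1.0, 0.018, 0.003, 0.0]
contact_force: [-2.4, 0.9, -0.2]
gripper_width: 0.1
```

play_rows([
  [[0.003,0,0],0,1],
  [[0.003,0,0],0,1],
])

```text
clock: 21.7
position: [566.2, -285.6, 317.6]
ee_rot: [1.0, 0.018, 0.003, 0.0]
contact_force: [-1.3, 1.5, -0.6]
gripper_width: 0.2
```

play_rows([
  [[0.003,0,0],0,1],
  [[0.003,0,0],0,1],
])

```text
clock: 21.95
position: [567.2, -285.6, 317.6]
ee_rot: [1.0, 0.018, 0.003, 0.0]
contact_force: [-2.5, 1.3, -0.4]
gripper_width: 0.1
```

play_rows([
  [[0.003,0,0],0,1],
  [[0.003,0,0],0,1],
])

```text
clock: 22.2
position: [567.9, -285.6, 317.5]
ee_rot: [1.0, 0.018, 0.002, 0.0]
contact_force: [-3.5, 1.3, -1.3]
gripper_width: 0.2
```

play_rows([
  [[0.002,0,0],0,1],
  [[0.002,0,0],0,1],
])

```text
clock: 22.45
position: [568.3, -285.6, 317.5]
ee_rot: [1.0, 0.018, 0.002, -0.0]
contact_force: [-3.9, 0.2, 0.5]
gripper_width: 0.1
```

play_rows([
  [[0.002,0,0],0,1],
  [[0.002,0,0],0,1],
])

```text
clock: 22.7
position: [568.7, -285.7, 317.3]
ee_rot: [1.0, 0.018, 0.001, -0.0]
contact_force: [-6.0, 0.6, 0.6]
gripper_width: -0.3
```

play_rows([
  [[-0.05,0,0],0,1],
  [[-0.2,0,0],0,1],
  [[-0.35,0,0],0,1],
  [[-0.45,0,0.2],0,1],
  [[-0.5,0.1,0.3],0,1],
  [[-0.5,0.1,0.3],0,1],
  [[-0.5,0.1,0.3],0,1],
  [[-0.5,0.1,0.3],0,1],
])

```text
clock: 23.7
position: [419.0, -255.9, 406.3]
ee_rot: [1.0, 0.017, 0.001, -0.0]
contact_force: [-0.4, 0.6, -0.4]
gripper_width: -0.0
```

```bash
python3 -c "
from h import *
over('11',[(.25,.255),(.25,.29)])
T=shot('top','t12')
for t in ('red_cup','yellow_cup','marker','dropper','beaker'): print(t,[np.round(d['centre']).tolist() for d in arm.look_for(t,T)[:2]])
"
```

```text
red_cup [[680.0, -197.0, 158.0]]
yellow_cup [[700.0, -296.0, 156.0]]
marker [[377.0, 229.0, 10.0], [416.0, 112.0, 59.0]]
dropper []
beaker [[580.0, -474.0, 26.0], [682.0, -199.0, 158.0]]
```

View pics/o11.png

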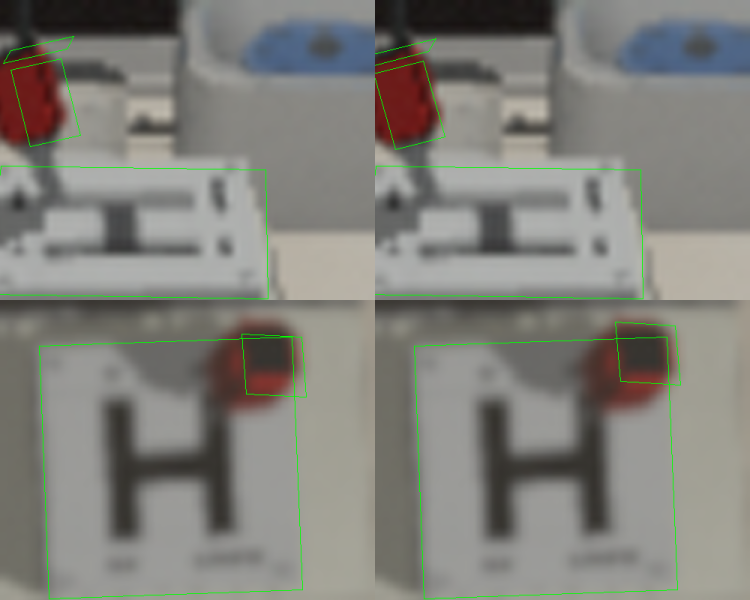

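View pics/t12.png

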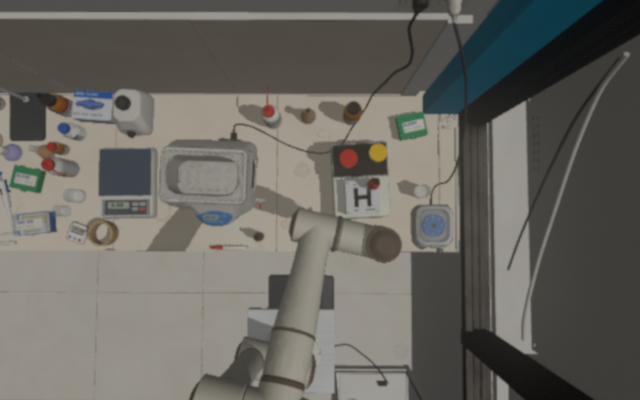

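```bash
python3 -c "
from h import *
print(arm.job_done())"
```

```text
the job is handed in; nothing more can be done
None
```

The lever is in slot three, and I handed the job in at about 24 s of the 69 s allowed. No verdict comes back, so the result rests on my own checks.

**What I did:** With the gripper shut, I pushed the knob three times with the fingertips:
1. On the front pad, out of slot two to the cross channel.
2. On the left pad, across to the right. The picture afterwards showed select about 0.24 and shift about -0.01.
3. On the front pad, forward until the slot end was felt. The reading rose from about 2 N to 6 N, the highest at any stop. I then backed the arm off clear of everything.

**Last checks:**
- **Lever position:** The knob outline in the final pictures, top view and side view, matches select about 0.25 and shift about 0.29.
- **Cups, marker, beaker:** The network's positions for these are within about 5 mm of those at the start, which is within its accuracy.
- **Dropper:** The network did not report it in the last picture. A second, wrong "marker" hit lies about 3 mm from where the dropper stood, and it looks unmoved in the picture.
- **Camera disagreement:** Fits of the gate from the two cameras differed by 3 to 8 mm. I used each camera's own fit for its overlay and relied on contact for the stops.

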